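# Hang the lift-off door on the test enclosure

### The arm

A 6-joint arm with a two-finger parallel gripper is mounted at the origin on a cart in front of the work surface, level with it; the furniture and walls round the work are solid. World frame = base frame: x ahead of the robot, y to its left, z up, the work surface at z = 0. Lengths are in m, angles in degrees, forces in N, time in s.
With the tool pointing down it reaches from about 0.375 to 0.9 m from the base axis. Payload 3.1 kg.
Tool frame: the origin (TCP) lies at the very end of the fingers, on their centre line; the grasp point (between the pads) lies 19 mm behind it; z points along the fingers, y is the line along which they close (so a half turn about z gives the same grasp; the last joint's range is limited). The gripper opens to 87 mm and grips with 3 to 60 N. Pads are 19 mm wide; open, the fingers measure 117 mm over their backs; the gripper's body (75 mm by 190 mm) begins 51 mm behind the grasp point.
Start: joints at [-77.034, 30.224, 82.088, -0, 67.689, -10.227], TCP at [0.246, -0.574, 0.223] pointing down, gripper open.
Joint ranges: [-176.69, 176.69], [-43.24, 126.21], [12.49, 139.97], [-82, 262], [0, 151.66], [-163.58, 163.58]. Speed limits (degrees/s): [159.86, 159.86, 180, 180, 180, 180].

### API

Orientations are given as a 3x3 rotation matrix whose columns are the frame's x, y, z axes.
In Python, from rig import bot gives the robot as it stands.
- The arm moves only by the tool move_arm, never from a script. Its argument "increments" is a list of rows, each an object with "xyz": the shift along the tool's x, y, z in mm, a list of three; "roll": the turn about the tool's z in rad; "grip": the opening in per cent of the stroke, from 0 (shut) to 100 (fully open). A call has 1 to 5 rows; each row shifts and turns the commanded pose from where the row before left it, along the tool's axes as they then stand; what a row does not reach is not made up. A row lasts 1/12 s, in which the tool goes at most 41.7 mm and 7.16 degrees, less where a joint would pass 70% of its speed; a pose out of reach is approached as far as the arm can. A call is refused whole if a number of a shift passes 41.7 or a number of a turn 0.125, either way. A call with a gripper value outside its range is refused whole. The fingers move at their own pace and stop on an object; the grip force is fixed at half the most. Time passes only in rows, so rows that do not move let the fingers close. It gives the time, the measured TCP pose, the force, the opening and the grip force at its end, in the units of the state.
- bot.read_state(): the state, without advancing time (a new reading comes with each control period).
- bot.capture(name): name is "scene" or "top"; returns (picture, depth): 400x640x3 uint8, red, green, blue; 400x640 float32, m along the optical axis (not along the pixel's ray), 0 where there is no reading.
- bot.camera_model(name): a dict with "intrinsics" (3x3 intrinsics, pixels), "rvec" (rotation vector, rad) and "tvec" (3), from world to camera coordinates, as OpenCV has them. Camera axes: x right, y down, z forward; pixel columns grow to the right and rows downward; lengths in m; the calibration is good to about 2 mm. A picture is of the moment at which its call begins. camera_model takes no time and is no camera call.
- bot.hand_in(): hands the job in; it is judged then, once.
Trained networks look in the newest picture that a camera, given by its name, has taken for a name from the list of things; names that differ only in an ending like _2 or _b are one class to them, and where a whole thing is asked for, a point or a joint stands for the part that bears it (a point fixed in the world has none). Each returns a list of dicts, best first, with "conf" (0 to 1); they miss things now and then, are a little off and sometimes report something else, mostly with a low value. They report only what shows in the picture. A call takes as long as a camera call.
- bot.spot_in(label, camera): "at" ([x, y, z] in m, in the coordinates of the camera as it stood for that picture, good to about 4 mm: the middle of the surface that is visible of it).
- bot.trace(label, camera): "mask" (400x640 bool, what is visible of it).
The state is a dict: "time_s": time; "joint_positions": joint angles; "qvel": joint speeds; "tau": joint torques, N m; "position": TCP position; "tcp_rot": TCP orientation; "force": force on the tool from outside, world axes, zero at the start; "moment": the same for the moment, N m; "opening": opening from 0.0 (shut) to 1.0 (fully open); "grasp_force": force on a finger pad.
Only numpy, scipy, OpenCV 4.12 (cv2) and the standard library are available. Lean on these libraries where they do the work, as an engineer would, in place of code of your own. Each camera call takes 0.05 s, during which the arm holds its last target. There are 200 camera calls.

### The job

Hang the lift-off door back on the small grey test enclosure: take the door that has the two hinge knuckles from its slotted stand and lower it so that both knuckles drop fully onto their upright pins, leaving the door hanging upright and closed in front of the opening. Leave the plain panel without knuckles standing in its own stand.

Things in the scene. Friction and masses are not known exactly. Their poses are not given: they have to be found in the camera images.
- door: Grey door leaf, loose, 0.18-0.35 kg, with two steel knuckles (upright rings, 39 mm outside, 31 mm hole, 16 high) beside one edge. Origin: knuckle axis, underside of lower knuckle. z up, x to its back, y from leaf to knuckles. In mm: knuckles z 0-16 and 80-96; leaf x 8 to 16, y -24 to -124, z -18 to 98. Starts upright in either of two black slotted stands, walls 30 high, slot floor 6 above desk.
- grip_lug (a point): Where to grip the door from above: middle of the black lug on its upper edge, 12 mm thick along the door's x, 40 wide along its y, 58 high. The point lies 24 mm below the lug's top and 34 above the leaf's upper edge, at (12, -74, 132) mm in the door's frame; axes as the door's.
- enclosure: Fixed grey box, open front: x 32-142, y -130 to 16, z 0-128 mm. Origin: on the desk under its two hinge pins; z up, x into the box, y left. Greased pins point up, one over the other, 27 mm thick tapering to 5, from brackets (16 mm radius, 10 thick, tops z 30 and 110) to z 58 and 138. Lower knuckle goes in from the front between z 58 and 100. Hung shut: door origin at (0, 0, 30), axes parallel.
- blank_panel: Bystander, loose: a plain panel with the same grey leaf (8 x 100 x 116 mm) and black lug as the door but no knuckles; it stands in the other slotted stand. Origin: middle of its lower edge; z up, x across its thickness.

How it is judged (in metres and radians):
At the end, for the whole second after the job is handed in: Both knuckles fully down on their pins (axes within 10 mm, lower knuckle within 6 mm of its bracket), door upright within 10 degrees, closed within about 25 degrees, at rest; the plain panel still upright within 15 degrees in its stand, moved less than 30 mm (horizontal distance between door and enclosure below 0.01 m and z of door in the frame of enclosure between 0.024 and 0.037 m and angle between door's own z axis and vertical below 0.175 rad and x of grip_lug in the frame of enclosure above -0.02 m and y of grip_lug in the frame of enclosure below -0.045 m and linear speed of door below 0.03 m/s and distance of blank_panel from where it was at the start of the episode below 0.03 m and angle between blank_panel's own z axis and vertical below 0.26 rad); the robot touches nothing.
It fails at once if the plain panel is lifted or pushed out of its stand (distance of blank_panel from where it was at the start of the episode above 0.04 m).
It fails at once if the door is laid or knocked over (angle between door's own z axis and vertical above 0.8 rad).
It also fails if it takes over 38 s, if anything falls off the work surface, if the arm or the gripper's body presses on something with over 40 N, if the wrist force passes 120 N, or if a joint passes its speed limit or range.

## Working session

There is one attempt and no reset: what is moved stays moved. The work goes in short steps, Python scripts to look and compute and a tool call to move; the robot and the scene stay as the last step left them, time stands still between calls to the robot, and variables do not carry over. Pictures are saved under pics/ and viewed, at most 10 in all, crops included, and the job is handed in when it is done.

Besides the shell and the picture viewer there is one more tool, called after "Emit:" by a JSON object that holds its "op" and its "data", one argument or row to a line. move_arm: Moves the arm, as the interface text tells. Its arguments: {"type":"object","properties":{"increments":{"type":"array"}},"required":["increments"]}

```bash
mkdir -p pics; cat > h.py <<'E'
from rig import bot
import numpy as np, cv2
def cam(n):
    m=bot.camera_model(n); R=cv2.Rodrigues(np.array(m['rvec'],float))[0]
    return np.array(m['intrinsics'],float),R,np.array(m['tvec'],float).ravel()
def w(n,p):
    K,R,t=cam(n); return (np.asarray(p)-t)@R
def cloud(n,d):
    K,R,t=cam(n); v,u=np.mgrid[:400,:640]
    P=np.stack([(u-K[0,2])/K[0,0]*d,(v-K[1,2])/K[1,1]*d,d],-1)
    P=(P-t)@R; P[d==0]=np.nan; return P
E
python3 - <<'E'
from h import *
ims=[]
for n in ('scene','top'):
    im,d=bot.capture(n); np.save(f'pics/{n}_d.npy',d); cv2.imwrite(f'pics/{n}0.png',im[...,::-1])
    P=cloud(n,d); np.save(f'pics/{n}_P.npy',P)
    for l in ('door','grip_lug','enclosure','blank_panel'):
        print(n,l,[(round(o['conf'],2),w(n,o['at']).round(3).tolist()) for o in bot.spot_in(l,n)])
E
```

```text
scene door [(0.56, [0.435, 0.183, 0.096])]
scene grip_lug [(0.73, [0.437, 0.186, 0.091])]
scene enclosure [(0.75, [0.661, -0.058, 0.075]), (0.36, [0.45, 0.39, 0.088])]
scene blank_panel [(0.88, [0.448, 0.386, 0.089])]
top door []
top grip_lug [(0.72, [0.439, 0.188, 0.122])]
top enclosure [(0.65, [0.673, -0.08, 0.126])]
top blank_panel [(0.8, [0.452, 0.378, 0.122])]
```

View pics/scene0.png

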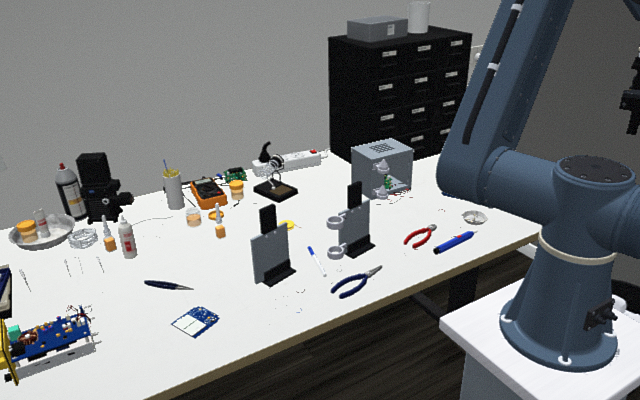

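View pics/top0.png

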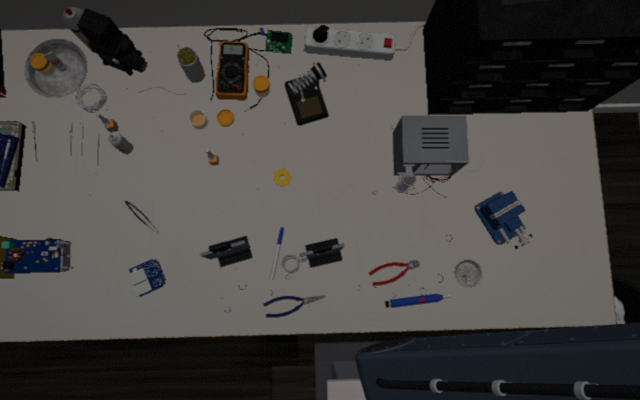

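The scene view shows the door with rings at about (355,230), the plain panel at (270,255) and the enclosure at (380,165). In the top view the door's ring is at (291,263), its lug at (325,248), the panel at (230,250) and the pins at (405,178). Door and enclosure have roughly the same orientation.

```bash
python3 - <<'E'
from h import *
P=np.load('pics/top_P.npy'); S=np.load('pics/scene_P.npy')
def rect(Q,n):
    r=cv2.minAreaRect((Q[:,:2]*1000).astype(np.float32)); print(n,len(Q),'mean',Q.mean(0).round(4),'rect',np.round(r[0],1),np.round(r[1],1),round(r[2],1))
def sel(P,x0,x1,y0,y1,z0,z1):
    return P[(P[...,0]>x0)&(P[...,0]<x1)&(P[...,1]>y0)&(P[...,1]<y1)&(P[...,2]>z0)&(P[...,2]<z1)]
for n,C in(('top',P),('scene',S)):
    print(n); rect(sel(C,.5,.85,-.25,.1,.118,.134),'enc top')
    rect(sel(C,.5,.85,-.25,.15,.134,.2),'above')
    rect(sel(C,.35,.55,.08,.3,.165,.2),'lugtop'); rect(sel(C,.35,.55,.08,.3,.112,.16),'112-160')
    rect(sel(C,.35,.55,.08,.3,.1,.2),'all')
    rect(sel(C,.35,.55,.08,.3,.04,.2),'all low')
    rect(sel(C,.35,.55,.3,.5,.165,.2),'blank lugtop')
Z=sel(P,.5,1.2,-.35,.15,.15,1); print('cabinet', Z.min(0),Z.max(0))
im=cv2.imread('pics/top0.png')
a=cv2.resize(im[225:285,270:370],(800,480),interpolation=cv2.INTER_CUBIC)
b=cv2.resize(im[110:210,380:480],(580,580),interpolation=cv2.INTER_CUBIC)
s=cv2.imread('pics/scene0.png')
c=np.hstack([cv2.resize(s[170:270,310:410],(400,400),interpolation=2),cv2.resize(s[130:210,340:420],(400,400),interpolation=2)])
d=np.hstack([cv2.resize(im[220:290,270:350],(400,350)),cv2.resize(im[110:210,380:480],(400,400))[:350]])
cv2.imwrite('pics/crop.png',np.vstack([c,d])[:600] if 0 else cv2.resize(np.vstack([c,d]),(640,600)))
E
```

```text
top
enc top 3375 mean [ 0.6862 -0.0933  0.1277] rect [ 707. -105.] [177.9 282.2] 61.4
above 1101 mean [ 0.7908 -0.1647  0.1624] rect [ 700.2 -142.5] [151.2 265.9] 71.9
lugtop 118 mean [0.4449 0.1664 0.1789] rect [445.3 166.4] [11.8 39.5] 12.0
112-160 248 mean [0.4323 0.1994 0.1223] rect [427.9 185.3] [ 37.7 141.5] 9.9
all 383 mean [0.4363 0.1886 0.1394] rect [428.8 185.4] [ 37.7 141.8] 10.9
all low 453 mean [0.4366 0.1872 0.1272] rect [428.8 185.4] [ 37.7 141.8] 10.9
blank lugtop 127 mean [0.4534 0.3815 0.1785] rect [454.1 381.7] [12.4 39.7] 15.0
scene
enc top 1160 mean [ 0.6929 -0.0927  0.1278] rect [ 705.7 -101.6] [178.4 289.5] 61.6
above 993 mean [ 0.7945 -0.1615  0.1661] rect [742.9 -92.4] [141.5 297.8] 41.3
lugtop 125 mean [0.4421 0.1712 0.1751] rect [443.7 169.2] [13.8 40.8] 11.7
112-160 519 mean [0.4345 0.1916 0.1279] rect [439.3 192.2] [ 38.7 143.7] 24.6
all 852 mean [0.4358 0.1877 0.1316] rect [439.8 191.3] [ 39.1 145.7] 24.5
all low 1545 mean [0.4382 0.1818 0.1027] rect [440. 191.] [ 39.1 146.5] 24.5
blank lugtop 160 mean [0.4501 0.3863 0.1749] rect [453.1 385.8] [15.2 41.4] 19.9
cabinet [ 0.76975078 -0.34999144  0.15002869] [ 1.00528194 -0.10996923  0.41598579]
```

View pics/crop.png

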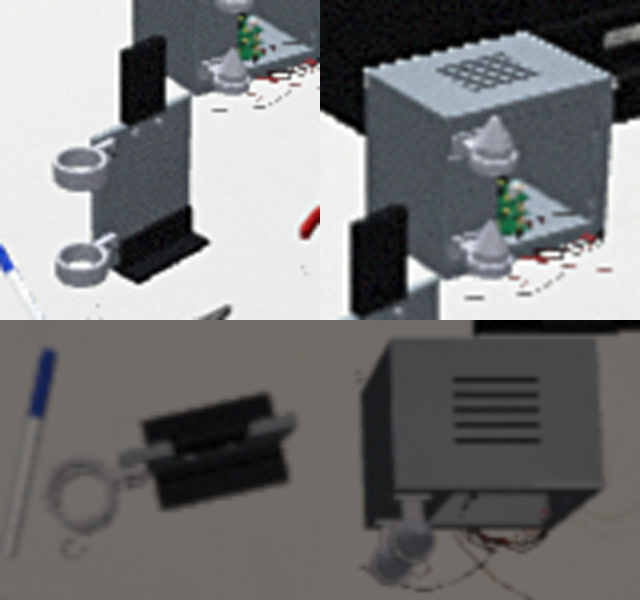

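The crops show both rings and pins clearly. The door's yaw is about +12°, and the enclosure is nearly square to the world. Next I'll refine the ring, pin and box poses.

```bash
python3 - <<'E'
from h import *
from scipy.optimize import least_squares
P=np.load('pics/top_P.npy'); S=np.load('pics/scene_P.npy')
def sel(P,x0,x1,y0,y1,z0,z1):
    return P[(P[...,0]>x0)&(P[...,0]<x1)&(P[...,1]>y0)&(P[...,1]<y1)&(P[...,2]>z0)&(P[...,2]<z1)]
for n,C in(('top',P),('scene',S)):
    m=((abs(C[...,2]-.128)<.004)&(C[...,0]<.82)&(C[...,0]>.55)&(C[...,1]>-.25)&(C[...,1]<.08)).astype(np.uint8)
    m=cv2.morphologyEx(m,cv2.MORPH_OPEN,np.ones((5,5)))
    Q=C[m>0]; r=cv2.minAreaRect((Q[:,:2]*1000).astype(np.float32)); print(n,'box',r, Q[:,2].mean(), cv2.boxPoints(r).round(1).tolist())
    # pin: cone points above upper bracket, in front of box
    q=sel(C,.56,.655,-.06,.06,.04,.145)
    for a,b in((.02,.034),(.034,.06),(.1,.112),(.112,.12),(.12,.128),(.128,.145)):
        s=q[(q[:,2]>a)&(q[:,2]<b)]
        if len(s)>5: print(a,b,len(s),s.mean(0).round(4),s.min(0).round(4),s.max(0).round(4))
    g=sel(C,.38,.46,.2,.28,.113,.126)
    f=least_squares(lambda p:np.hypot(g[:,0]-p[0],g[:,1]-p[1])-.0175,[.418,.236],loss='soft_l1',f_scale=.002)
    print('ring',f.x.round(4),len(g),g.min(0).round(4),g.max(0).round(4))
    print(abs(f.fun).mean())
E
```

```text
top box ((685.1912841796875, -93.48186492919922), (146.2799530029297, 109.42378997802734), 88.81423950195312) 0.12797706189179464 [[629.0, -165.5], [738.4000244140625, -167.6999969482422], [741.4000244140625, -21.5], [632.0, -19.200000762939453]]
0.034 0.06 88 [ 0.6105 -0.0307  0.0476] [ 0.5867 -0.0597  0.0401] [ 0.6539 -0.0188  0.0594]
0.1 0.112 119 [ 0.6151 -0.0311  0.1081] [ 0.5842 -0.0587  0.1003] [ 0.6549 -0.0178  0.1119]
0.112 0.12 62 [ 0.6172 -0.0326  0.1158] [ 0.5865 -0.0581  0.112 ] [ 0.653  -0.0187  0.12  ]
0.12 0.128 156 [ 0.6263 -0.0361  0.1252] [ 0.5876 -0.0599  0.12  ] [ 0.655  -0.0188  0.128 ]
0.128 0.145 146 [ 0.6317 -0.0379  0.1306] [ 0.5925 -0.0598  0.128 ] [ 0.6545 -0.0188  0.1402]
ring [0.4206 0.2331] 148 [0.401  0.2016 0.1139] [0.4413 0.2544 0.1258]
0.0051945400977063865
scene box ((685.2769775390625, -89.65257263183594), (147.6667022705078, 116.345947265625), 88.80680847167969) 0.12944312856384244 [[625.5999755859375, -162.3000030517578], [741.9000244140625, -164.6999969482422], [745.0, -17.0], [628.7000122070312, -14.600000381469727]]
0.034 0.06 151 [ 0.6241 -0.031   0.0492] [ 0.5876 -0.0599  0.0404] [ 0.6547 -0.0146  0.0599]
0.1 0.112 82 [ 0.6142 -0.0242  0.1068] [ 0.585  -0.0449  0.1   ] [ 0.6522 -0.0151  0.1119]
0.112 0.12 65 [ 0.6177 -0.0269  0.1159] [ 0.5865 -0.052   0.112 ] [ 0.6548 -0.0132  0.12  ]
0.12 0.128 72 [ 0.619  -0.0299  0.1237] [ 0.5832 -0.0599  0.1201] [ 0.6523 -0.0139  0.1279]
0.128 0.145 75 [ 0.6286 -0.0345  0.1307] [ 0.5885 -0.0582  0.1281] [ 0.6547 -0.0171  0.1408]
ring [0.4186 0.2374] 180 [0.3985 0.2005 0.113 ] [0.4433 0.2587 0.1255]
0.0044663753831733445
```

```bash
python3 - <<'E'
from h import *
s=bot.read_state(); print(s['time_s'],np.round(s['position'],4),np.round(s['tcp_rot'],3),s['opening'],s['force'])
E
```

```text
0.5 [ 0.2462 -0.5744  0.2225] [[ 0.919  0.394 -0.   ]
 [ 0.394 -0.919  0.   ]
 [ 0.    -0.    -1.   ]] 1.0009779494728797 [-0.85894111 -0.49672391  0.18312027]
```

Emit:
{"op": "move_arm", "data": {
  "increments": [
    {"xyz":[0,0,0],"roll":-0.1146,"grip":100},
    {"xyz":[0,0,0],"roll":-0.1146,"grip":100},
    {"xyz":[0,0,0],"roll":-0.1146,"grip":100},
    {"xyz":[0,0,0],"roll":-0.1146,"grip":100},
    {"xyz":[0,0,0],"roll":-0.1146,"grip":100}
  ]
}}

```text
time_s: 0.92
position: [0.2462, -0.5745, 0.2226]
tcp_rot: [[0.554, 0.832, 0.0], [0.832, -0.554, -0.0], [-0.0, 0.0, -1.0]]
force: [0.5, -0.2, -0.5]
opening: 1.003
grasp_force: 0.0
```

Emit:
{"op": "move_arm", "data": {
  "increments": [
    {"xyz":[0,0,0],"roll":-0.1146,"grip":100},
    {"xyz":[0,0,0],"roll":-0.1146,"grip":100},
    {"xyz":[0,0,0],"roll":-0.1146,"grip":100},
    {"xyz":[0,0,0],"roll":-0.1146,"grip":100},
    {"xyz":[0,0,0],"roll":-0.1146,"grip":100}
  ]
}}

```text
time_s: 1.33
position: [0.2462, -0.5744, 0.2226]
tcp_rot: [[0.014, 1.0, 0.0], [1.0, -0.014, -0.0], [-0.0, 0.0, -1.0]]
force: [0.0, 0.7, -0.2]
opening: 0.999
grasp_force: 0.0
```

Emit:
{"op": "move_arm", "data": {
  "increments": [
    {"xyz":[0,0,0],"roll":-0.1146,"grip":100},
    {"xyz":[0,0,0],"roll":-0.1146,"grip":100},
    {"xyz":[27,22.7,0],"roll":0,"grip":100},
    {"xyz":[27,22.7,0],"roll":0,"grip":100},
    {"xyz":[27,22.7,0],"roll":0,"grip":100}
  ]
}}

```text
time_s: 1.75
position: [0.296, -0.4804, 0.2224]
tcp_rot: [[-0.206, 0.979, 0.0], [0.979, 0.206, 0.0], [-0.0, 0.0, -1.0]]
force: [0.2, -0.0, -0.2]
opening: 1.001
grasp_force: 0.0
```

Emit:
{"op": "move_arm", "data": {
  "increments": [
    {"xyz":[27,22.7,0],"roll":0,"grip":100},
    {"xyz":[27,22.7,0],"roll":0,"grip":100},
    {"xyz":[27,22.7,0],"roll":0,"grip":100},
    {"xyz":[27,22.7,0],"roll":0,"grip":100},
    {"xyz":[27,22.7,0],"roll":0,"grip":100}
  ]
}}

```text
time_s: 2.17
position: [0.3795, -0.324, 0.2228]
tcp_rot: [[-0.207, 0.978, 0.0], [0.978, 0.207, -0.0], [-0.001, 0.0, -1.0]]
force: [0.5, -1.0, 0.7]
opening: 0.997
grasp_force: 0.0
```

Emit:
{"op": "move_arm", "data": {
  "increments": [
    {"xyz":[27,22.7,0],"roll":0,"grip":100},
    {"xyz":[27,22.7,0],"roll":0,"grip":100},
    {"xyz":[27,22.7,0],"roll":0,"grip":100},
    {"xyz":[27,22.7,0],"roll":0,"grip":100},
    {"xyz":[0,0,0],"roll":0,"grip":100}
  ]
}}

```text
time_s: 2.58
position: [0.4468, -0.1956, 0.2227]
tcp_rot: [[-0.213, 0.977, 0.001], [0.977, 0.213, 0.003], [0.003, 0.001, -1.0]]
force: [-0.6, -0.3, 0.0]
opening: 1.0
grasp_force: 0.0
```

Emit:
{"op": "move_arm", "data": {
  "increments": [
    {"xyz":[35.6,7.4,0],"roll":0,"grip":100},
    {"xyz":[35.6,7.4,0],"roll":0,"grip":100},
    {"xyz":[35.6,7.4,0],"roll":0,"grip":100},
    {"xyz":[35.6,7.4,0],"roll":0,"grip":100},
    {"xyz":[35.6,7.4,0],"roll":0,"grip":100}
  ]
}}

```text
time_s: 3.0
position: [0.4445, -0.0182, 0.2228]
tcp_rot: [[-0.207, 0.978, 0.001], [0.978, 0.207, -0.0], [-0.001, 0.001, -1.0]]
force: [0.3, -0.7, 0.5]
opening: 1.0
grasp_force: 0.0
```

Emit:
{"op": "move_arm", "data": {
  "increments": [
    {"xyz":[35.6,7.4,0],"roll":0,"grip":100},
    {"xyz":[35.6,7.4,0],"roll":0,"grip":100},
    {"xyz":[35.6,7.4,0],"roll":0,"grip":100},
    {"xyz":[35.6,7.4,0],"roll":0,"grip":100},
    {"xyz":[35.6,7.4,0],"roll":0,"grip":100}
  ]
}}

```text
time_s: 3.42
position: [0.4439, 0.1639, 0.2229]
tcp_rot: [[-0.207, 0.978, 0.001], [0.978, 0.207, -0.0], [-0.0, 0.001, -1.0]]
force: [0.7, -0.0, -0.2]
opening: 1.001
grasp_force: 0.0
```

Emit:
{"op": "move_arm", "data": {
  "increments": [
    {"xyz":[0,0,0],"roll":0,"grip":100},
    {"xyz":[0,0,0],"roll":0,"grip":100}
  ]
}}

```text
time_s: 3.58
position: [0.4437, 0.1638, 0.2227]
tcp_rot: [[-0.212, 0.977, 0.001], [0.977, 0.212, -0.0], [-0.001, 0.0, -1.0]]
force: [0.1, -0.3, 0.3]
opening: 1.0
grasp_force: 0.0
```

Emit:
{"op": "move_arm", "data": {
  "increments": [
    {"xyz":[4.1,2.2,6],"roll":0,"grip":100},
    {"xyz":[0,0,20],"roll":0,"grip":100},
    {"xyz":[0,0,20],"roll":0,"grip":100},
    {"xyz":[0,0,20],"roll":0,"grip":100},
    {"xyz":[0,0,20],"roll":0,"grip":100}
  ]
}}

```text
time_s: 4.0
position: [0.4456, 0.1654, 0.1356]
tcp_rot: [[-0.205, 0.979, 0.001], [0.979, 0.205, -0.0], [-0.0, 0.0, -1.0]]
force: [-0.0, 0.5, 0.1]
opening: 1.001
grasp_force: 0.0
```

Emit:
{"op": "move_arm", "data": {
  "increments": [
    {"xyz":[0,0,0],"roll":0,"grip":40},
    {"xyz":[0,0,0],"roll":0,"grip":40},
    {"xyz":[0,0,0],"roll":0,"grip":40}
  ]
}}

```text
time_s: 4.25
position: [0.4459, 0.1662, 0.1371]
tcp_rot: [[-0.206, 0.979, 0.001], [0.979, 0.206, 0.0], [-0.0, 0.001, -1.0]]
force: [-0.1, 0.2, 0.2]
opening: 0.853
grasp_force: 0.0
```

```bash
python3 - <<'E'
from h import *
a,_=bot.capture('scene'); b,_=bot.capture('top')
cv2.imwrite('pics/c2.png',np.hstack([cv2.resize(a[150:280,290:420],(400,400),interpolation=2),cv2.resize(b[210:290,270:350],(400,400),interpolation=2)])[...,::-1])
E
```

```text
(no output)
```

View pics/c2.png

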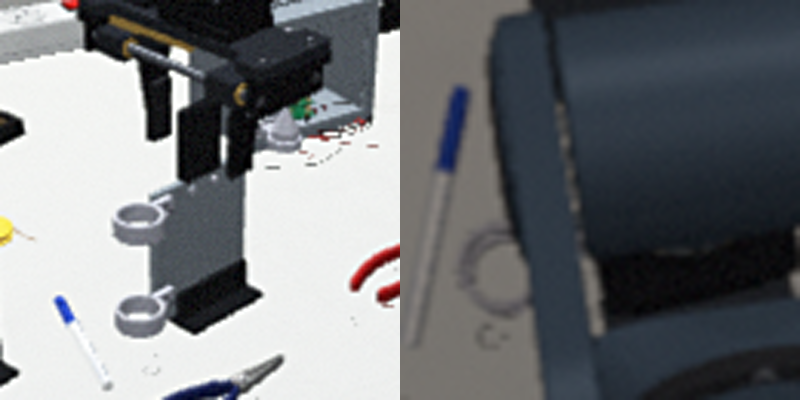

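The two fingers straddle the lug, at about (210,130) in the left crop, and are clear of the leaf. I'll close and lift.

Emit:
{"op": "move_arm", "data": {
  "increments": [
    {"xyz":[0,0,0],"roll":0,"grip":0},
    {"xyz":[0,0,0],"roll":0,"grip":0},
    {"xyz":[0,0,0],"roll":0,"grip":0},
    {"xyz":[0,0,0],"roll":0,"grip":0},
    {"xyz":[0,0,0],"roll":0,"grip":0}
  ]
}}

```text
time_s: 4.77
position: [0.4452, 0.1672, 0.1368]
tcp_rot: [[-0.208, 0.978, 0.0], [0.978, 0.208, 0.0], [-0.0, 0.0, -1.0]]
force: [0.5, -0.7, 0.1]
opening: 0.392
grasp_force: 0.0
```

Emit:
{"op": "move_arm", "data": {
  "increments": [
    {"xyz":[0,0,0],"roll":0,"grip":0},
    {"xyz":[0,0,0],"roll":0,"grip":0},
    {"xyz":[0,0,0],"roll":0,"grip":0},
    {"xyz":[0,0,0],"roll":0,"grip":0},
    {"xyz":[0,0,0],"roll":0,"grip":0}
  ]
}}

```text
time_s: 5.18
position: [0.4451, 0.1671, 0.1365]
tcp_rot: [[-0.208, 0.978, -0.0], [0.978, 0.208, 0.0], [0.0, -0.0, -1.0]]
force: [0.2, 0.1, -0.4]
opening: 0.136
grasp_force: 30.0
```

Emit:
{"op": "move_arm", "data": {
  "increments": [
    {"xyz":[0,0,0],"roll":0,"grip":0},
    {"xyz":[0,0,0],"roll":0,"grip":0},
    {"xyz":[0,0,0],"roll":0,"grip":0},
    {"xyz":[0,0,0],"roll":0,"grip":0},
    {"xyz":[0,0,0],"roll":0,"grip":0}
  ]
}}

```text
time_s: 5.6
position: [0.4451, 0.1671, 0.1365]
tcp_rot: [[-0.208, 0.978, -0.0], [0.978, 0.208, 0.0], [0.0, -0.0, -1.0]]
force: [-0.0, -0.2, 0.3]
opening: 0.131
grasp_force: 30.0
```

Emit:
{"op": "move_arm", "data": {
  "increments": [
    {"xyz":[0,0,-5],"roll":0,"grip":0},
    {"xyz":[0,0,-9],"roll":0,"grip":0},
    {"xyz":[0,0,-12],"roll":0,"grip":0},
    {"xyz":[0,0,-12],"roll":0,"grip":0},
    {"xyz":[0,0,-10],"roll":0,"grip":0}
  ]
}}

```text
time_s: 6.02
position: [0.4448, 0.1671, 0.1857]
tcp_rot: [[-0.208, 0.978, -0.0], [0.978, 0.208, -0.0], [-0.0, -0.0, -1.0]]
force: [0.1, -0.1, -3.0]
opening: 0.135
grasp_force: 30.0
```

Emit:
{"op": "move_arm", "data": {
  "increments": [
    {"xyz":[0,0,0],"roll":0,"grip":0},
    {"xyz":[0,0,0],"roll":0,"grip":0}
  ]
}}

```text
time_s: 6.18
position: [0.4452, 0.1671, 0.1852]
tcp_rot: [[-0.208, 0.978, 0.001], [0.978, 0.208, 0.0], [-0.0, 0.001, -1.0]]
force: [0.7, 0.4, -3.4]
opening: 0.137
grasp_force: 30.0
```

```bash
python3 - <<'E'
from h import *
a,_=bot.capture('scene'); b,_=bot.capture('top')
cv2.imwrite('pics/c3.png',np.hstack([cv2.resize(a[130:280,280:430],(400,400),interpolation=2),cv2.resize(b[210:290,270:350],(400,400),interpolation=2)])[...,::-1])
E
```

```text
(no output)
```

View pics/c3.png

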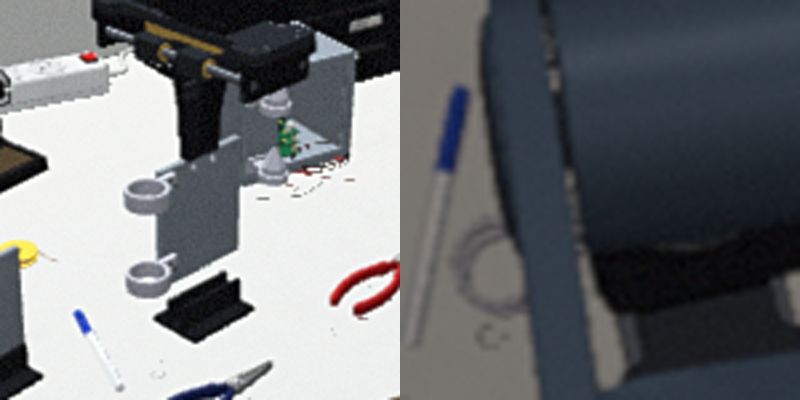

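The door hangs straight in the grip, clear of its stand (rings at (148,195) and (148,275), stand at (205,305)). I'll turn it and bring it in front of the pins.

Emit:
{"op": "move_arm", "data": {
  "increments": [
    {"xyz":[0,0,0],"roll":0.077,"grip":0},
    {"xyz":[0,0,0],"roll":0.077,"grip":0},
    {"xyz":[0,0,0],"roll":0.077,"grip":0},
    {"xyz":[-11.3,4.6,0],"roll":0,"grip":0},
    {"xyz":[-11.3,4.6,0],"roll":0,"grip":0}
  ]
}}

```text
time_s: 6.7
position: [0.4528, 0.1444, 0.1837]
tcp_rot: [[0.02, 1.0, -0.003], [1.0, -0.02, -0.0], [-0.0, -0.003, -1.0]]
force: [-0.3, -0.7, -3.5]
opening: 0.136
grasp_force: 30.0
```

Emit:
{"op": "move_arm", "data": {
  "increments": [
    {"xyz":[-22.6,9.2,0],"roll":0,"grip":0},
    {"xyz":[-22.6,9.2,0],"roll":0,"grip":0},
    {"xyz":[-22.6,9.2,0],"roll":0,"grip":0},
    {"xyz":[-22.6,9.2,0],"roll":0,"grip":0},
    {"xyz":[-22.6,9.2,0],"roll":0,"grip":0}
  ]
}}

```text
time_s: 7.12
position: [0.4969, 0.0294, 0.1836]
tcp_rot: [[0.022, 1.0, -0.002], [1.0, -0.022, 0.0], [0.0, -0.002, -1.0]]
force: [0.5, 0.9, -2.4]
opening: 0.135
grasp_force: 30.0
```

Emit:
{"op": "move_arm", "data": {
  "increments": [
    {"xyz":[-22.6,9.2,0],"roll":0,"grip":0},
    {"xyz":[-22.6,9.2,0],"roll":0,"grip":0},
    {"xyz":[-22.6,9.2,0],"roll":0,"grip":0},
    {"xyz":[-22.6,9.2,0],"roll":0,"grip":0},
    {"xyz":[-22.6,9.2,0],"roll":0,"grip":0}
  ]
}}

```text
time_s: 7.53
position: [0.5403, -0.0846, 0.1834]
tcp_rot: [[0.022, 1.0, -0.002], [1.0, -0.022, 0.001], [0.001, -0.003, -1.0]]
force: [-0.1, 0.2, -3.8]
opening: 0.138
grasp_force: 30.0
```

Emit:
{"op": "move_arm", "data": {
  "increments": [
    {"xyz":[-11.3,4.6,0],"roll":0,"grip":0},
    {"xyz":[-11.3,4.6,0],"roll":0,"grip":0},
    {"xyz":[0,0,0],"roll":0,"grip":0},
    {"xyz":[0,0,0],"roll":0,"grip":0},
    {"xyz":[0,0,0],"roll":0,"grip":0}
  ]
}}

```text
time_s: 7.95
position: [0.5485, -0.105, 0.1841]
tcp_rot: [[0.021, 1.0, -0.002], [1.0, -0.021, 0.001], [0.001, -0.002, -1.0]]
force: [-0.6, -0.7, -2.7]
opening: 0.136
grasp_force: 30.0
```

```bash
python3 - <<'E'
from h import *
a,d=bot.capture('scene'); b,e=bot.capture('top')
np.save('pics/s4.npy',cloud('scene',d));np.save('pics/t4.npy',cloud('top',e)); cv2.imwrite('pics/s4.png',a[...,::-1])
cv2.imwrite('pics/c4.png',np.hstack([cv2.resize(a[110:230,310:430],(400,400),interpolation=2),cv2.resize(b[110:220,370:480],(400,400),interpolation=2)])[...,::-1])
E
```

```text
(no output)
```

View pics/c4.png

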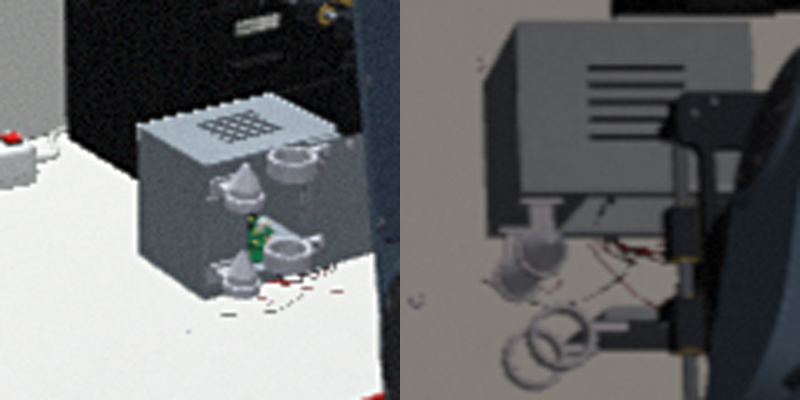

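The scene crop shows the two rings at (292,160) and (290,250), in front of and to the right of the pin tips at (240,170) and (240,255). In the top crop the upper ring is at (560,335) and the upper pin at (540,250). I'll measure the ring against the pins in each camera.

```bash
python3 - <<'E'
from h import *
from scipy.optimize import least_squares
print(bot.read_state()['position'])
for n,f,r0 in(('top','t4',(.5994,-.0347)),('scene','s4',(.5995,-.0308))):
    C=np.load(f'pics/{f}.npy')
    g=C[(abs(C[...,2]-.167)<.006)&(np.hypot(C[...,0]-.538,C[...,1]+.031)<.03)]
    g=g[g[:,1]>-.045]
    f=least_squares(lambda p:np.hypot(g[:,0]-p[0],g[:,1]-p[1])-.0175,[.538,-.031],loss='soft_l1',f_scale=.001)
    c,_=cv2.minEnclosingCircle((g[:,:2]*1000).astype(np.float32))
    print(n,len(g),f.x,abs(f.fun).mean(),np.percentile(g[:,2],[10,50,90]),'delta mm',(np.array(r0)-f.x)*1000,c,_)
    # upper pin fit: points on cone/cylinder above bracket, z .112-.139 ; free linear cone
    q=C[(C[...,2]>.1125)&(C[...,2]<.141)&(np.hypot(C[...,0]-.5995,C[...,1]+.033)<.022)]
    def rad(z,a): return np.clip(np.minimum(.0135,.0025+(.138-z)*a),0.0025,None)
    h=least_squares(lambda p:np.hypot(q[:,0]-p[0],q[:,1]-p[1])-rad(q[:,2],p[2]),[.5995,-.033,.6],loss='soft_l1',f_scale=.001)
    print('pin',len(q),h.x,abs(h.fun).mean(),q[:,2].max())
    # lower pin
    q=C[(C[...,2]>.0325)&(C[...,2]<.061)&(np.hypot(C[...,0]-.5995,C[...,1]+.033)<.022)]
    if len(q)>20:
        h=least_squares(lambda p:np.hypot(q[:,0]-p[0],q[:,1]-p[1])-rad(q[:,2]+.08,p[2]),[.5995,-.033,.6],loss='soft_l1',f_scale=.001)
        print('lowpin',len(q),h.x,abs(h.fun).mean())
E
```

```text
[ 0.5487597  -0.10495269  0.18439323]
top 91 [ 0.53706173 -0.03059766] 0.0010903839894164627 [0.16369763 0.16707115 0.16957325] delta mm [62.33826818 -4.10233521] (537.6199951171875, -31.283403396606445) 19.751590728759766
pin 121 [ 0.6002529  -0.03419319  0.49895875] 0.0008841919482926278 0.13985429378489903
lowpin 71 [ 0.59982269 -0.03434266  0.49848064] 0.0011136863203770593
scene 89 [ 0.53766774 -0.02846214] 0.0016619725961713547 [0.16192198 0.16575814 0.16928128] delta mm [61.83225693 -2.33785921] (537.3579711914062, -31.206636428833008) 23.21442222595215
pin 76 [ 0.60082892 -0.03244074  0.61208208] 0.0021900074262530805 0.1379829920460326
lowpin 73 [ 0.60105646 -0.03186888  0.55209166] 0.0019941737324666014
```

Emit:
{"op": "move_arm", "data": {
  "increments": [
    {"xyz":[-1.2,3.1,0],"roll":0,"grip":0},
    {"xyz":[-1.2,5,0],"roll":0,"grip":0},
    {"xyz":[0,7,0],"roll":0,"grip":0},
    {"xyz":[0,7,0],"roll":0,"grip":0},
    {"xyz":[0,7,0],"roll":0,"grip":0}
  ]
}}

```text
time_s: 8.47
position: [0.5797, -0.1095, 0.1847]
tcp_rot: [[0.022, 1.0, 0.001], [1.0, -0.022, -0.0], [-0.0, 0.001, -1.0]]
force: [0.1, -0.1, -2.6]
opening: 0.137
grasp_force: 30.0
```

Emit:
{"op": "move_arm", "data": {
  "increments": [
    {"xyz":[0,7,0],"roll":0,"grip":0},
    {"xyz":[0,7,0],"roll":0,"grip":0},
    {"xyz":[0,7,0],"roll":0,"grip":0},
    {"xyz":[0,7,0],"roll":0,"grip":0},
    {"xyz":[0,6,0],"roll":0,"grip":0}
  ]
}}

```text
time_s: 8.88
position: [0.6135, -0.1102, 0.1844]
tcp_rot: [[0.022, 1.0, 0.0], [1.0, -0.022, 0.0], [0.0, 0.0, -1.0]]
force: [-0.0, 0.1, -2.3]
opening: 0.137
grasp_force: 30.0
```

Emit:
{"op": "move_arm", "data": {
  "increments": [
    {"xyz":[0,0,0],"roll":0,"grip":0},
    {"xyz":[0,0,0],"roll":0,"grip":0},
    {"xyz":[0,0,0],"roll":0,"grip":0}
  ]
}}

```text
time_s: 9.13
position: [0.6121, -0.1101, 0.1843]
tcp_rot: [[0.022, 1.0, -0.001], [1.0, -0.022, 0.0], [0.0, -0.001, -1.0]]
force: [0.1, 0.5, -3.0]
opening: 0.132
grasp_force: 30.0
```

```bash
python3 - <<'E'
from h import *
from scipy.optimize import least_squares
s=bot.read_state();print(s['position'],s['force'],s['time_s'])
a,d=bot.capture('scene'); b,e=bot.capture('top')
for n,C,c0 in(('top',cloud('top',e),(.6,-.0343)),('scene',cloud('scene',d),(.6008,-.0322))):
    g=C[(abs(C[...,2]-.167)<.006)&(np.hypot(C[...,0]-c0[0],C[...,1]-c0[1])<.03)]
    g=g[g[:,1]>-.048]
    f=least_squares(lambda p:np.hypot(g[:,0]-p[0],g[:,1]-p[1])-.0175,c0,loss='soft_l1',f_scale=.001)
    print(n,len(g),f.x,abs(f.fun).mean(),'delta',(np.array(c0)-f.x)*1000)
cv2.imwrite('pics/c5.png',np.hstack([cv2.resize(a[120:220,330:430],(400,400),interpolation=2),cv2.resize(b[130:210,380:460],(400,400),interpolation=2)])[...,::-1])
E
```

```text
[ 0.61209307 -0.11006175  0.18434359] [ 0.08276587  0.52617988 -3.02438568] 9.1333
top 86 [ 0.60034243 -0.03606545] 0.0011177346040616406 delta [-0.34243222  1.76544988]
scene 78 [ 0.60081771 -0.03289182] 0.0018441674701390122 delta [-0.01771294  0.69182347]
```

View pics/c5.png

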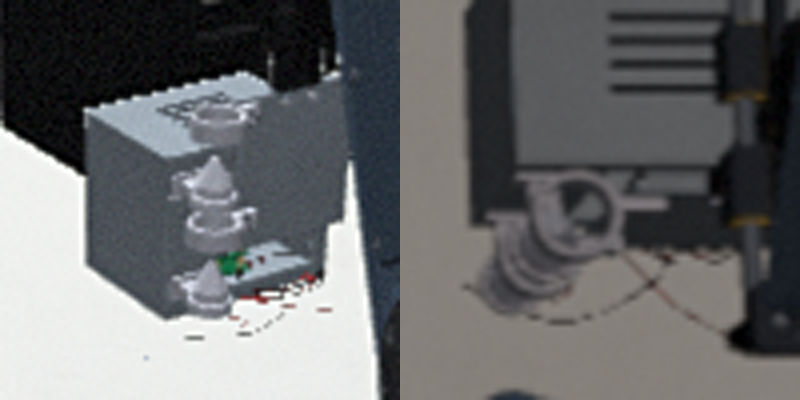

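Both rings sit right over their pins: the ring at (218,122) is over the tip at (213,165), and the one at (218,225) is over the tip at (210,270). I'll shift 1 mm sideways and lower in steps.

Emit:
{"op": "move_arm", "data": {
  "increments": [
    {"xyz":[1.2,0,4],"roll":0,"grip":0},
    {"xyz":[0,0,5],"roll":0,"grip":0},
    {"xyz":[0,0,5],"roll":0,"grip":0},
    {"xyz":[0,0,5],"roll":0,"grip":0},
    {"xyz":[0,0,4],"roll":0,"grip":0}
  ]
}}

```text
time_s: 9.65
position: [0.6122, -0.1089, 0.1606]
tcp_rot: [[0.022, 1.0, -0.001], [1.0, -0.022, 0.0], [0.0, -0.001, -1.0]]
force: [0.1, 0.3, -2.6]
opening: 0.135
grasp_force: 30.0
```

Emit:
{"op": "move_arm", "data": {
  "increments": [
    {"xyz":[0,0,3],"roll":0,"grip":0},
    {"xyz":[0,0,2],"roll":0,"grip":0},
    {"xyz":[0,0,0],"roll":0,"grip":0}
  ]
}}

```text
time_s: 9.9
position: [0.6123, -0.1089, 0.1559]
tcp_rot: [[0.022, 1.0, -0.001], [1.0, -0.022, 0.0], [0.0, -0.001, -1.0]]
force: [0.4, 0.4, -3.1]
opening: 0.134
grasp_force: 30.0
```

Emit:
{"op": "move_arm", "data": {
  "increments": [
    {"xyz":[0,0,2],"roll":0,"grip":0},
    {"xyz":[0,0,2],"roll":0,"grip":0},
    {"xyz":[0,0,1],"roll":0,"grip":0},
    {"xyz":[0,0,0],"roll":0,"grip":0}
  ]
}}

```text
time_s: 10.23
position: [0.6125, -0.109, 0.1514]
tcp_rot: [[0.022, 1.0, -0.0], [1.0, -0.022, 0.0], [0.0, -0.0, -1.0]]
force: [0.3, 0.3, -3.4]
opening: 0.133
grasp_force: 30.0
```

Emit:
{"op": "move_arm", "data": {
  "increments": [
    {"xyz":[0,0,2],"roll":0,"grip":0},
    {"xyz":[0,0,2],"roll":0,"grip":0},
    {"xyz":[0,0,0],"roll":0,"grip":0}
  ]
}}

```text
time_s: 10.48
position: [0.6123, -0.1089, 0.1471]
tcp_rot: [[0.022, 1.0, -0.001], [1.0, -0.022, 0.0], [0.0, -0.001, -1.0]]
force: [-0.4, 0.4, -3.5]
opening: 0.137
grasp_force: 30.0
```

Emit:
{"op": "move_arm", "data": {
  "increments": [
    {"xyz":[0,0,1.5],"roll":0,"grip":0},
    {"xyz":[0,0,1.5],"roll":0,"grip":0},
    {"xyz":[0,0,0],"roll":0,"grip":0},
    {"xyz":[0,0,0],"roll":0,"grip":0}
  ]
}}

```text
time_s: 10.82
position: [0.6126, -0.109, 0.1444]
tcp_rot: [[0.022, 1.0, -0.0], [1.0, -0.022, 0.0], [0.0, -0.0, -1.0]]
force: [0.7, -0.0, -3.0]
opening: 0.134
grasp_force: 30.0
```

Emit:
{"op": "move_arm", "data": {
  "increments": [
    {"xyz":[0,0,1],"roll":0,"grip":0},
    {"xyz":[0,0,1],"roll":0,"grip":0},
    {"xyz":[0,0,0],"roll":0,"grip":0},
    {"xyz":[0,0,0],"roll":0,"grip":0}
  ]
}}

```text
time_s: 11.15
position: [0.6126, -0.109, 0.1426]
tcp_rot: [[0.022, 1.0, 0.0], [1.0, -0.022, 0.0], [0.0, 0.0, -1.0]]
force: [0.9, 1.0, -2.4]
opening: 0.136
grasp_force: 30.0
```

Emit:
{"op": "move_arm", "data": {
  "increments": [
    {"xyz":[0,0,0.5],"roll":0,"grip":0},
    {"xyz":[0,0,0],"roll":0,"grip":0},
    {"xyz":[0,0,0],"roll":0,"grip":20},
    {"xyz":[0,0,0],"roll":0,"grip":20},
    {"xyz":[0,0,0],"roll":0,"grip":25}
  ]
}}

```text
time_s: 11.57
position: [0.6131, -0.1092, 0.1424]
tcp_rot: [[0.022, 1.0, 0.001], [1.0, -0.022, -0.001], [-0.0, 0.001, -1.0]]
force: [-0.4, -0.2, 0.1]
opening: 0.216
grasp_force: 0.0
```

Emit:
{"op": "move_arm", "data": {
  "increments": [
    {"xyz":[0,0,0],"roll":0,"grip":60},
    {"xyz":[0,0,0],"roll":0,"grip":60},
    {"xyz":[0,0,0],"roll":0,"grip":60},
    {"xyz":[0,0,0],"roll":0,"grip":60},
    {"xyz":[0,0,0],"roll":0,"grip":60}
  ]
}}

```text
time_s: 11.98
position: [0.6127, -0.109, 0.142]
tcp_rot: [[0.022, 1.0, 0.0], [1.0, -0.022, -0.0], [-0.0, 0.0, -1.0]]
force: [0.2, 0.1, 0.1]
opening: 0.54
grasp_force: 0.0
```

```bash
python3 - <<'E'
from h import *
a,d=bot.capture('scene'); b,e=bot.capture('top')
cv2.imwrite('pics/c6.png',np.hstack([cv2.resize(a[120:220,330:430],(400,400),interpolation=2),cv2.resize(b[130:210,380:460],(400,400),interpolation=2)])[...,::-1])
E
```

```text
(no output)
```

View pics/c6.png

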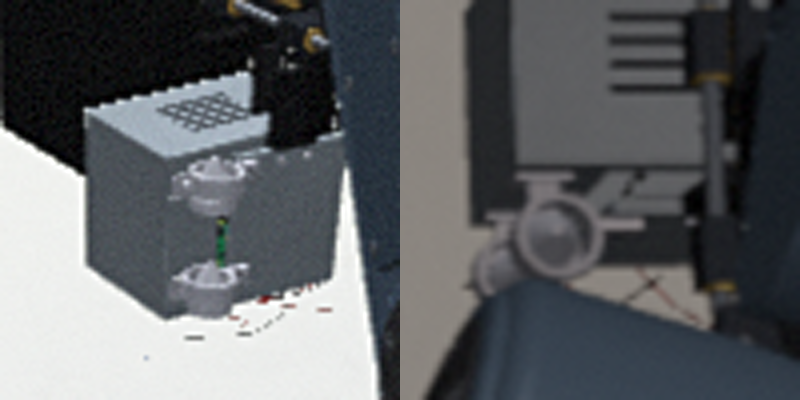

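Both rings, at (215,190) and (210,285), are fully down on their brackets and the door is closed. I'll retreat straight up.

Emit:
{"op": "move_arm", "data": {
  "increments": [
    {"xyz":[0,0,-8],"roll":0,"grip":60},
    {"xyz":[0,0,-20],"roll":0,"grip":60},
    {"xyz":[0,0,-25],"roll":0,"grip":60},
    {"xyz":[0,0,-25],"roll":0,"grip":60},
    {"xyz":[0,0,-20],"roll":0,"grip":60}
  ]
}}

```text
time_s: 12.5
position: [0.6131, -0.1092, 0.2426]
tcp_rot: [[0.022, 1.0, 0.002], [1.0, -0.022, -0.001], [-0.001, 0.002, -1.0]]
force: [-0.4, -0.7, 0.2]
opening: 0.597
grasp_force: 0.0
```

Emit:
{"op": "move_arm", "data": {
  "increments": [
    {"xyz":[0,-35,0],"roll":0,"grip":60},
    {"xyz":[0,-35,0],"roll":0,"grip":60},
    {"xyz":[0,-35,0],"roll":0,"grip":60},
    {"xyz":[0,0,0],"roll":0,"grip":60},
    {"xyz":[0,0,0],"roll":0,"grip":60}
  ]
}}

```text
time_s: 12.92
position: [0.5058, -0.1062, 0.2407]
tcp_rot: [[0.023, 1.0, -0.0], [1.0, -0.023, 0.0], [0.0, -0.0, -1.0]]
force: [1.0, -0.4, 0.1]
opening: 0.601
grasp_force: 0.0
```

```bash
python3 - <<'E'
from h import *
a,d=bot.capture('scene'); b,e=bot.capture('top')
cv2.imwrite('pics/c7.png',np.hstack([cv2.resize(a[120:290,240:430],(447,400),interpolation=2),cv2.resize(b[110:210,380:468],(352,400),interpolation=2)])[...,::-1])
s=bot.read_state();print(s['position'],s['force'])
E
```

```text
[ 0.50895749 -0.1072588   0.24107283] [0.67738316 0.17830291 0.24542771]
```

View pics/c7.png

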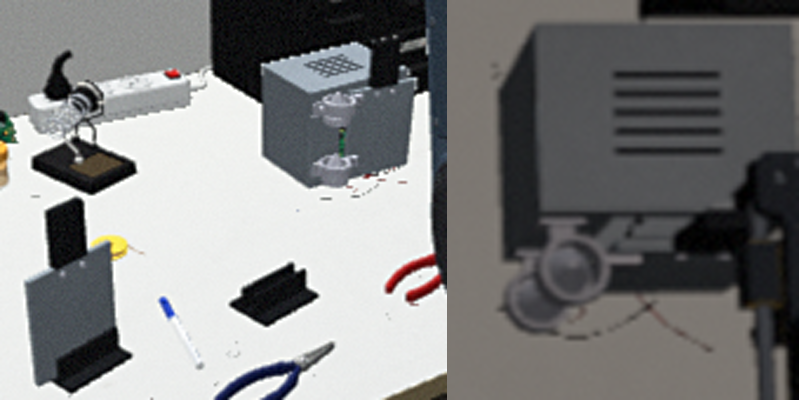

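The door hangs closed on both pins at (340,140). The panel stands untouched at (70,310) and the arm is clear.

```bash
python3 -c "
from rig import bot
print(bot.hand_in())"
```

```text
the job is handed in; nothing more can be done
None
```

The door is hung on both hinge pins and closed, the plain panel is still in its stand, and the job was handed in with about 13 s of the 38 s used; no verdict was returned.

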